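# Snug down the seed canister's lid

### The arm

A 6-joint arm with a two-finger parallel gripper is mounted at the origin on the work surface. World frame = base frame: x ahead of the robot, y to its left, z up, the work surface at z = 0. Lengths are in m, angles in rad, forces in N, time in s.
With the tool pointing down it reaches from about 0.4 to 0.925 m from the base axis. Payload 3.4 kg.
Tool frame: the origin (TCP) lies midway between the tips of the shut fingers; the grasp point (between the pads) lies 19 mm behind it; z points along the fingers, x is the direction in which the jaws open and shut, and the axes are right-handed (so a half turn about z gives the same grasp; the last joint's range is limited). The gripper opens to 85 mm and grips with 20 to 120 N. Pads are 22 mm wide; open, the fingers measure 114 mm over their backs; the gripper's body (76 mm by 85 mm) begins 54 mm behind the grasp point. The pads swing forward as they close: fully open they stand 13 mm farther back than shut.
Start: joints at [1.079, 0.307, 1.506, -0, 1.328, -0.073], TCP at [0.234, 0.525, 0.231] pointing down, gripper open.
Joint ranges: [-3.12, 3.12], [-1.05, 2.28], [0.14, 2.33], [-1.42, 4.57], [0.1, 2.73], [-2.68, 2.68]. Speed limits (rad/s): [2.57, 2.57, 3.14, 3.14, 3.14, 3.14].

### API

Orientations are given as a rotation vector (axis times angle).
In Python, from plant import manip gives the robot as it stands.
- The arm moves only by the shell command python3 -m pendant 'ROWS' [FORCE]. ROWS is a JSON object of lists of equal length, an entry for each row: "slide": the shift along the tool's x, y, z scaled (see below), a list of three; "rotation": the turn, a rotation vector about the tool's x, y, z scaled (see below), a list of three; "grip": the opening, from -1 (shut) to 1 (fully open), so that 0 is half open. A call has 1 to 5 rows; each row is the pose to reach, as a shift and turn from the pose commanded when the call began, along the tool's axes at that moment, turning the shorter way round; what a row does not reach only later rows make up. The controller multiplies each number of a shift by 0.2 m and each number of a turn by pi rad. A row lasts 1/12 s, in which the tool goes at most 41.7 mm and 7.16 degrees, less where a joint would pass 70% of its speed; a pose out of reach is approached as far as the arm can. A call with a number of a shift or a turn outside -1 to 1 is refused whole. A call with a gripper value outside its range is refused whole. The fingers move at their own pace and stop on an object; FORCE is the grip in N (left out, the last holds). Time passes only in rows, so rows that repeat a pose let the fingers close. It gives the time, the measured TCP pose, the force and the opening at its end, in the units of the state.
- manip.sense(): the state, without advancing time (a new reading comes with each control period).
- manip.get_image(name): name is "side" or "top" or "wrist"; returns the picture (420x560x3 uint8, red, green, blue); there is no depth.
- manip.camera_params(name): a dict with "mtx" (3x3 intrinsics, pixels), "pose" (4x4, takes a point from camera to world coordinates). Camera axes: x right, y up, looking along -z (the intrinsics and any distortion apply to the point x, -y, -z); pixel columns grow to the right and rows downward; lengths in m; the calibration is good to about 2 mm. A picture is of the moment at which its call begins: read the wrist's pose just before it. camera_params takes no time and is no camera call; for the wrist camera it gives the pose at the moment of the call.
- manip.hand_in(): hands the job in, once; it reports no verdict.
The state is a dict: "t": time; "joint_pos": joint angles; "dq": joint speeds; "effort": joint torques, N m; "ee_pos": TCP position; "ee_rot": TCP orientation; "force": force on the tool from outside, world axes, zero at the start; "wrist_torque": the same for the moment, N m; "gripper_width": finger opening in m.
Only numpy, scipy, OpenCV 4.12 (cv2) and the standard library are available. Lean on these libraries where they do the work, as an engineer would, in place of code of your own. Each camera call takes 0.05 s, during which the arm holds its last target.

### The job

The screw lid of the square seed canister standing in the concrete block has been left loose. Screw it down clockwise, taking fresh grips as you need, until it is snug on its seal: stop once the resistance has clearly risen, at about 0.65 newton metres, and do not overtighten it or you will crush the seal. Then let go, leaving everything else on the shelf where it is.

Things in the scene. Friction and masses are not known exactly. Their poses are not given: they have to be found in the camera images.
- canister: Cream square plastic canister, 105 x 105 mm; a sloping shoulder, ending 119 mm up, leads to a round 50 mm neck. Stands on the shelf in one of the block's two hollows (which one varies), wedged fast with timber so that it cannot turn or shift. Origin: centre of its underside, on the shelf; z up.
- lid: Dark green ribbed round screw lid, 58 mm across, 26 mm high, on the canister's upright axis. Origin: centre of its lower edge, about 130 mm above the shelf; z up; x points to the white mark on its top. Clockwise from above (yaw falls) tightens; it sinks 4 mm a turn (1 to 3 mm in all) and cannot be lifted off. Grip it across the ribs with 30 to 50 N; fingertips 28 mm below its top clear the shoulder.
- seal: Rubber seal in the neck, hidden under the lid. Origin: centre of the neck's rim, 150 mm above the canister's underside. The lid turns at a steady 0.2 N m (standing still, readings vary by that much) until it meets the seal 1 to 4 rad from the start, unknown; then the torque climbs 0.9 N m per rad. Snug at 0.4 to 0.85 N m, best 0.65; beyond 0.9 the seal is crushed. Let go, the lid may spring back 0.5 rad.
- block: Grey half-high hollow concrete block, 190 x 390 x 90 mm, heavy and fixed on the shelf. Origin: centre of its underside; its long side lies along its y; two rectangular hollows, 127 x 140 mm, centred 86.5 mm to either side along y.
- pots: Stack of four black plastic nursery pots, 105 mm across and 144 mm high, standing loose in the block's other hollow. Origin: centre of the underside. Leave alone.
- dish: Blue ceramic seedling dish, 130 mm across, 35 mm high. Origin: centre of the underside. Leave alone.
- dibber: Aluminium dibber with a wooden cross handle, 265 mm long, lying down. Origin: on the shelf under its middle; its x points from the tip to the handle. Leave alone.
- kneeler: Yellow plastic kneeler pad frame, 520 x 220 x 48 mm, lying flat. Origin: centre of the underside. Leave alone.
- bucket: Small steel bucket, 172 mm across, 150 mm high, with a swinging wire handle. Origin: centre of the underside. Leave alone.
- trowel: Steel hand trowel with a wooden handle, 320 mm long, lying down. Origin: on the shelf under its middle; x points to the blade's tip. Leave alone.
- clay_pot: Terracotta pot, 122 mm across, 108 mm high. Origin: centre of the underside. Leave alone.
There are look-alikes about, which are no part of the job. There is more than one size of the canister; the job needs the middle-sized.

How it is judged:
By the outcome, as a careful person would: the job done as asked, in the order asked, and still so for the second after the job is handed in, with the robot touching nothing.
It also fails if it takes over 64 s, if anything falls off the work surface, if the arm or the gripper's body presses on something with over 40 N, if the wrist force passes 120 N, or if a joint passes its speed limit or range.

## Working session

There is one attempt and no reset: what is moved stays moved. The work goes in short steps, Python scripts to look and compute and a shell command to move; the robot and the scene stay as the last step left them, time stands still between calls to the robot, and variables do not carry over. Pictures are saved under pics/ and viewed, and the job is handed in when it is done.

```bash
mkdir -p pics; ls; python3 - <<'E'
from plant import manip
import cv2
print(manip.sense())
for n in("top","side","wrist"):
    im=manip.get_image(n); cv2.imwrite(f"pics/{n}0.png",im[:,:,::-1])
    p=manip.camera_params(n); print(n,p)
E
```

```text
pics
{'t': 0.0, 'joint_pos': array([ 1.07850977e+00,  3.07555120e-01,  1.50770671e+00, -1.87223724e-05,
        1.32840187e+00, -7.34917548e-02]), 'dq': array([ 0.00075069, -0.00090155,  0.00205943,  0.00112063, -0.00023541,
        0.00017867]), 'effort': array([-1.75415007e-04, -4.57545555e+01, -2.51920438e+01, -2.12155478e-04,
        1.31106935e-02, -1.55464654e-06]), 'ee_pos': array([0.2335126 , 0.52466177, 0.23037872]), 'ee_rot': array([ 2.63383443,  1.71059821, -0.00283636]), 'force': array([-0.03613706,  0.02002463, -0.34517046]), 'wrist_torque': array([-0.02524956,  0.03226467, -0.03319013]), 'gripper_width': 0.08537332725113278}
top {'mtx': array([[440.46998571,   0.        , 285.04218715],
       [  0.        , 440.46998571, 219.74935011],
       [  0.        ,   0.        ,   1.        ]]), 'pose': array([[ 0.02064252,  0.99804053, -0.05906772,  0.40109204],
       [-0.9996218 ,  0.01952934, -0.01936139, -0.00363512],
       [-0.0181699 ,  0.05944505,  0.9980662 ,  1.55868592],
       [ 0.        ,  0.        ,  0.        ,  1.        ]])}
side {'mtx': array([[450.15177622,   0.        , 279.81570815],
       [  0.        , 450.15177622, 212.82146669],
       [  0.        ,   0.        ,   1.        ]]), 'pose': array([[-0.84004543, -0.44536262,  0.30979962,  0.87707883],
       [ 0.54248067, -0.68304363,  0.48904613,  0.59978515],
       [-0.00619621,  0.57888128,  0.8153883 ,  1.08470732],
       [ 0.        ,  0.        ,  0.        ,  1.        ]])}
wrist {'mtx': array([[361.90521023,   0.        , 281.30657818],
       [  0.        , 361.90521023, 204.47572283],
       [  0.        ,   0.        ,   1.        ]]), 'pose': array([[ 0.40658297, -0.87253701, -0.27086797,  0.16379444],
       [ 0.91361304,  0.38790322,  0.12182904,  0.55517534],
       [-0.00122979, -0.29700212,  0.95487603,  0.37316758],
       [ 0.        ,  0.        ,  0.        ,  1.        ]])}
```

View pics/top0.png

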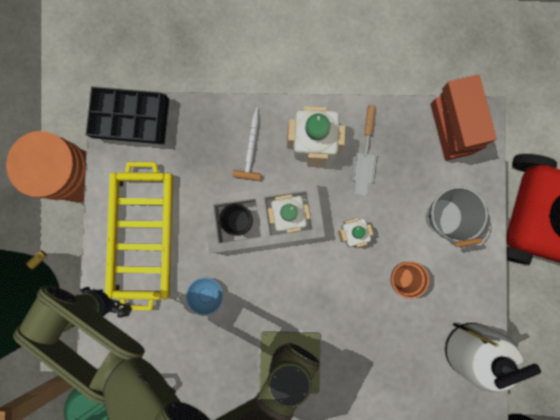

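View pics/side0.png

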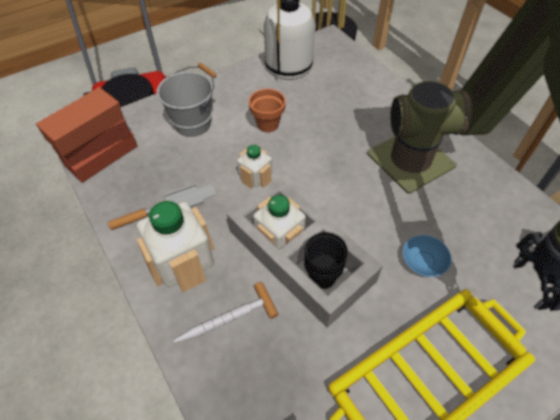

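View pics/wrist0.png

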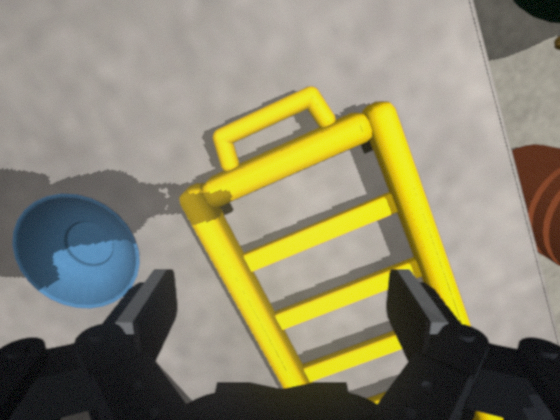

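The three candidates in the top view are at (318,127), which is large and stands free, at (289,212), which is mid-sized and in the block, and at (358,232), which is small. The one in the block fits the description. I'll enlarge it to confirm and measure the lid.

```bash
cat > h.py <<'E'
import numpy as np,cv2
from plant import manip
def ray(p,u,v):
    K,T=p["mtx"],p["pose"]
    d=T[:3,:3]@np.array([(u-K[0,2])/K[0,0],-(v-K[1,2])/K[1,1],-1.]); return T[:3,3],d
def atz(p,u,v,z):
    o,d=ray(p,u,v); return o+d*(z-o[2])/d[2]
def proj(p,P):
    K,T=p["mtx"],p["pose"]; c=T[:3,:3].T@(np.asarray(P)-T[:3,3]); c=c*[1,-1,-1]
    q=K@c; return q[:2]/q[2]
def green(im,box):
    x0,x1,y0,y1=box
    hsv=cv2.cvtColor(im,cv2.COLOR_RGB2HSV)
    m=cv2.inRange(hsv,(50,90,20),(95,255,255)); k=np.zeros_like(m);k[y0:y1,x0:x1]=m[y0:y1,x0:x1]
    n,l,s,c=cv2.connectedComponentsWithStats(k); i=1+np.argmax(s[1:,4]); return l==i,s[i],c[i]
E
python3 - <<'E'
from h import *
im={n:cv2.imread(f"pics/{n}0.png")[:,:,::-1].copy() for n in("top","side")}
P={n:manip.camera_params(n) for n in im}
m,s,c=green(im["top"],(265,312,190,235)); print("top",s,c)
m2,s2,c2=green(im["side"],(255,300,185,225)); print("side",s2,c2)
for z in(.143,.156): print(z,atz(P["top"],*c,z),atz(P["side"],*c2,z))
a=cv2.resize(im["top"][180:250,200:330],None,fx=6,fy=6,interpolation=cv2.INTER_CUBIC)
b=cv2.resize(im["side"][180:250,235:315],None,fx=6,fy=6,interpolation=cv2.INTER_CUBIC)
cv2.imwrite("pics/c1.png",a[:,:,::-1]);cv2.imwrite("pics/c2.png",b[:,:,::-1])
E
```

```text
top [282 206  13  13 110] [287.49090909 212.28181818]
side [269 195  20  21 324] [278.95679012 205.37654321]
0.143 [0.50913663 0.01643296 0.143     ] [0.50829432 0.01384605 0.143     ]
0.156 [0.50814448 0.01624867 0.156     ] [0.51338528 0.02193477 0.156     ]
```

View pics/c1.png

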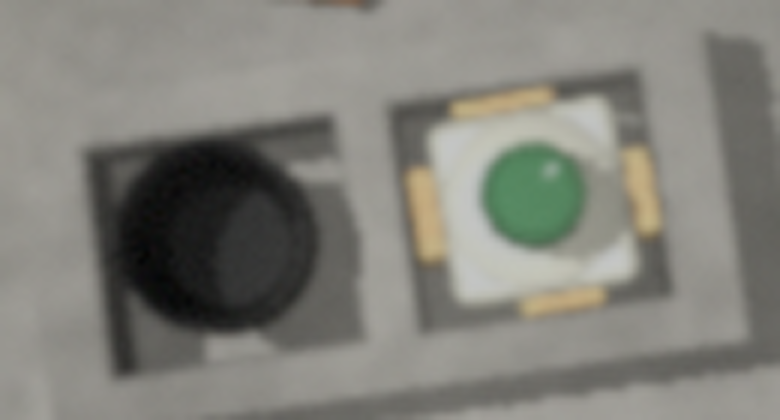

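View pics/c2.png

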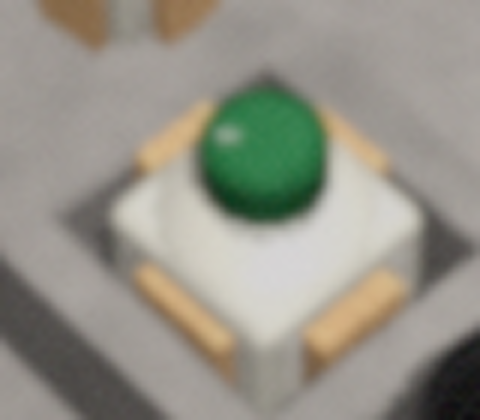

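The crops confirm it. The block canister is the mid-sized one, with its lid centred at about (288.6,212.1) in the top view and (279,205.7) in the side view. The white mark is to the upper right. Next I'll work out the first move.

```bash
cat >> h.py <<'E'
from scipy.spatial.transform import Rotation as R
def st():
    s=manip.sense(); Rm=R.from_rotvec(s["ee_rot"]).as_matrix()
    print("t%.2f"%s["t"],"pos",s["ee_pos"].round(4),"xaxis yaw %.3f"%np.arctan2(Rm[1,0],Rm[0,0]),"zax",Rm[:,2].round(3),"q",s["joint_pos"].round(3),"F",s["force"].round(2),"M",s["wrist_torque"].round(3),"e6 %.3f"%s["effort"][5],"w %.4f"%s["gripper_width"]); return s,Rm
def to(target):
    s,Rm=st(); print("slide",(Rm.T@(np.array(target)-s["ee_pos"])/0.2).round(3))
E
python3 - <<'E'
from h import *
pt,ps=manip.camera_params("top"),manip.camera_params("side")
print(atz(pt,288.6,212.1,.156),atz(ps,279.1,205.7,.146))
for z in(.1,): print("pots/large lid",atz(pt,237,220,.144),atz(pt,318,126,.2))
to([.506,.014,.29])
E
```

```text
[0.50879482 0.01271902 0.156     ] [0.50972115 0.01678785 0.146     ]
pots/large lid [0.48097581 0.17868903 0.144     ] [ 0.77703267 -0.07423952  0.2       ]
t0.15 pos [0.2336 0.5248 0.2306] xaxis yaw 1.152 zax [-0.001 -0.001 -1.   ] q [ 1.078  0.307  1.507  0.     1.328 -0.073] F [-0.06  0.26 -0.16] M [-0.035  0.     0.002] e6 0.000 w 0.0852
slide [-1.78   2.283 -0.295]
```

```bash
python3 -m pendant '{"slide":[[-0.08,0.1,-0.1],[-0.2,0.25,-0.15],[-0.32,0.41,-0.2],[-0.44,0.57,-0.25],[-0.56,0.73,-0.29]],"rotation":[[0,0,-0.03],[0,0,-0.07],[0,0,-0.11],[0,0,-0.15],[0,0,-0.19]],"grip":[1,1,1,1,1]}' ; python3 -c "
from h import *
to([.506,.014,.29])"
```

```text
t: 0.57
ee_pos: [0.3181, 0.3696, 0.288]
ee_rot: [2.048, 2.382, 0.0]
force: [0.7, 1.1, -0.4]
gripper_width: 0.0853
t0.57 pos [0.3181 0.3696 0.288 ] xaxis yaw 1.721 zax [ 0. -0. -1.] q [ 0.774  0.142  1.586 -0.     1.414 -0.948] F [ 0.66  1.15 -0.44] M [-0.011 -0.042  0.044] e6 2.299 w 0.0853
slide [-1.899  0.662 -0.009]
```

```bash
python3 -m pendant '{"slide":[[-0.2,0.07,0],[-0.39,0.14,0],[-0.58,0.2,0],[-0.77,0.27,0],[-0.96,0.33,0]],"rotation":[[0,0,-0.04],[0,0,-0.08],[0,0,-0.12],[0,0,-0.16],[0,0,-0.19]],"grip":[1,1,1,1,1]}' ; python3 -c "
from h import *
to([.506,.014,.29])"
```

```text
t: 0.98
ee_pos: [0.4004, 0.2108, 0.2875]
ee_rot: [1.347, 2.838, -0.0]
force: [0.4, -0.3, 0.0]
gripper_width: 0.0852
t0.98 pos [0.4004 0.2108 0.2875] xaxis yaw 2.255 zax [ 0. -0. -1.] q [ 0.391  0.09   1.649 -0.     1.403 -1.864] F [ 0.43 -0.34  0.05] M [0.043 0.008 0.064] e6 2.299 w 0.0852
slide [-1.096 -0.213 -0.012]
```

```bash
python3 -m pendant '{"slide":[[-0.2,-0.04,0],[-0.4,-0.08,0],[-0.6,-0.12,0],[-0.8,-0.15,0],[-0.92,-0.17,0]],"rotation":[[0,0,-0.02],[0,0,-0.04],[0,0,-0.06],[0,0,-0.06],[0,0,-0.06]],"grip":[1,1,1,1,1]}' ; python3 -c "
from h import *
to([.506,.014,.29])
s,Rm=st();p=manip.camera_params('wrist');im=manip.get_image('wrist');cv2.imwrite('pics/w1.png',im[:,:,::-1]);np.savez('w1.npz',**p)
to([.506,.014,.29])
for P in ([.509,.013,.156],[.509,.016,.156]): print(proj(p,P))
"
```

```text
t: 1.4
ee_pos: [0.4908, 0.0445, 0.2874]
ee_rot: [1.084, 2.947, -0.002]
force: [-0.1, 0.1, -0.3]
gripper_width: 0.0853
t1.40 pos [0.4908 0.0445 0.2874] xaxis yaw 2.436 zax [ 0.001 -0.002 -1.   ] q [ 6.000e-03  1.490e-01  1.578e+00 -2.000e-03  1.413e+00 -2.430e+00] F [-0.07  0.09 -0.26] M [ 0.025 -0.015  0.043] e6 0.175 w 0.0853
slide [-0.157 -0.067 -0.013]
t1.40 pos [0.4908 0.0445 0.2874] xaxis yaw 2.436 zax [ 0.001 -0.002 -1.   ] q [ 6.000e-03  1.490e-01  1.578e+00 -2.000e-03  1.413e+00 -2.430e+00] F [-0.07  0.09 -0.26] M [ 0.025 -0.015  0.043] e6 0.175 w 0.0853
t1.45 pos [0.4928 0.0419 0.2874] xaxis yaw 2.435 zax [ 0.002 -0.004 -1.   ] q [ 0.003  0.151  1.576 -0.004  1.412 -2.431] F [ 1.5  -2.19 -0.01] M [-0.097 -0.08  -0.034] e6 -0.222 w 0.0852
slide [-0.141 -0.063 -0.012]
[237.39493063 179.07201415]
[239.99944   181.9361218]
```

View pics/w1.png

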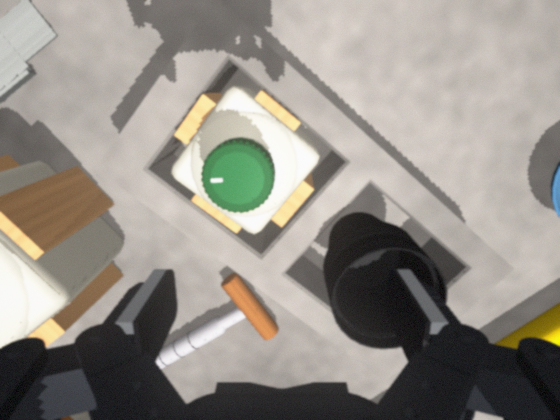

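```bash
python3 - <<'E'
from h import *
s0,_=st();p=manip.camera_params('wrist');im=manip.get_image('wrist');cv2.imwrite('pics/w2.png',im[:,:,::-1])
s1,_=st()
m,s,c=green(im,(190,290,125,225)); print(s,c)
cs,_=cv2.findContours(m.astype(np.uint8),cv2.RETR_EXTERNAL,cv2.CHAIN_APPROX_NONE)
k=max(cs,key=cv2.contourArea)
# model fit: silhouette of lid cylinder, hull of projected rims
from scipy.optimize import least_squares
obs=cv2.convexHull(k)[:,0].astype(float)
def sil(x,y,zt=.156,r=.029,h=.026):
    a=np.linspace(0,2*np.pi,180,endpoint=False)
    pts=np.array([proj(p,[x+r*np.cos(t),y+r*np.sin(t),z]) for z in(zt,zt-h) for t in a],np.float32)
    return cv2.convexHull(pts)
for zt in(.154,.156,.158):
    f=lambda q:[cv2.pointPolygonTest(sil(q[0],q[1],zt),(float(u),float(v)),True) for u,v in obs]
    r=least_squares(f,[.509,.014],diff_step=1e-3); print(zt,r.x,np.mean(r.fun),np.std(r.fun))
mk=atz(p,216,180,.156); print("mark",mk)
cr=cv2.resize(im[120:230,180:300],None,fx=5,fy=5,interpolation=cv2.INTER_CUBIC)
pt=sil(*r.x,.156); 
cv2.polylines(cr,[np.int32((pt-[180,120])*5+2)],True,(255,0,0),1);cv2.imwrite('pics/w2c.png',cr[:,:,::-1])
E
```

```text
t1.45 pos [0.4928 0.0419 0.2874] xaxis yaw 2.435 zax [ 0.002 -0.004 -1.   ] q [ 0.003  0.151  1.576 -0.004  1.412 -2.431] F [ 1.5  -2.19 -0.01] M [-0.097 -0.08  -0.034] e6 -0.222 w 0.0852
t1.50 pos [0.4912 0.0445 0.2872] xaxis yaw 2.433 zax [ 0.001 -0.002 -1.   ] q [ 6.000e-03  1.500e-01  1.577e+00 -2.000e-03  1.413e+00 -2.427e+00] F [0.18 0.32 0.48] M [0.035 0.007 0.006] e6 -0.338 w 0.0853
[ 208  142   69   70 3599] [242.61794943 177.42178383]
0.154 [0.509154   0.01261355] 3.199141055823806 1.001923388091071
0.156 [0.50862239 0.01240051] 3.4560536646618085 1.033412749161526
0.158 [0.50809047 0.01218758] 3.716472600148542 1.0671344232066369
mark [ 5.24400569e-01 -2.29559666e-04  1.56000000e-01]
```

View pics/w2c.png

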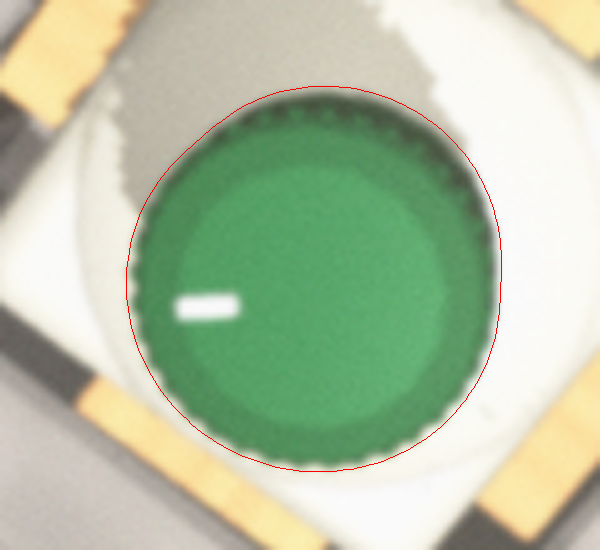

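The lid fit is (0.509, 0.0125), which agrees with the top view to within 1 mm. The side view differs by about 4 mm in y. The mark is at yaw -0.68. I'll move over it and descend.

```bash
python3 -c "
from h import *
to([.509,.0128,.124])"
```

```text
t1.50 pos [0.4912 0.0445 0.2872] xaxis yaw 2.433 zax [ 0.001 -0.002 -1.   ] q [ 6.000e-03  1.500e-01  1.577e+00 -2.000e-03  1.413e+00 -2.427e+00] F [0.18 0.32 0.48] M [0.035 0.007 0.006] e6 -0.338 w 0.0853
slide [-0.17  -0.062  0.816]
```

```bash
python3 -m pendant '{"slide":[[-0.08,-0.03,0.08],[-0.17,-0.062,0.18],[-0.17,-0.062,0.32],[-0.17,-0.062,0.4],[-0.17,-0.062,0.4]],"rotation":[[0,0,-0.02],[0,0,-0.04],[0,0,-0.045],[0,0,-0.045],[0,0,-0.045]],"grip":[1,1,1,1,1]}' ; python3 -c "
from h import *
to([.509,.0128,.124])
s,Rm=st();p=manip.camera_params('wrist');im=manip.get_image('wrist');cv2.imwrite('pics/w3.png',im[:,:,::-1])
to([.509,.0128,.124])
"
```

```text
t: 1.92
ee_pos: [0.5035, 0.0173, 0.2038]
ee_rot: [-0.869, -3.01, 0.002]
force: [-0.8, 0.2, 0.1]
gripper_width: 0.0856
t1.92 pos [0.5035 0.0173 0.2038] xaxis yaw 2.580 zax [-0.009  0.001 -1.   ] q [-5.000e-02  2.370e-01  1.685e+00  1.000e-03  1.229e+00 -2.630e+00] F [-0.75  0.2   0.06] M [-0.012  0.053  0.049] e6 -0.028 w 0.0856
slide [-0.038 -0.003  0.398]
t1.92 pos [0.5035 0.0173 0.2038] xaxis yaw 2.580 zax [-0.009  0.001 -1.   ] q [-5.000e-02  2.370e-01  1.685e+00  1.000e-03  1.229e+00 -2.630e+00] F [-0.75  0.2   0.06] M [-0.012  0.053  0.049] e6 -0.028 w 0.0856
t1.97 pos [0.5049 0.0174 0.2057] xaxis yaw 2.580 zax [-0.006  0.001 -1.   ] q [-0.05   0.235  1.682  0.     1.23  -2.63 ] F [-0.34 -0.52  0.76] M [ 0.027 -0.012 -0.08 ] e6 -0.004 w 0.0853
slide [-0.032 -0.007  0.409]
```

View pics/w3.png

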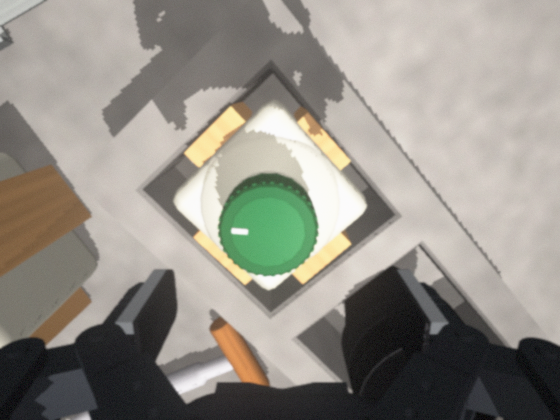

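```bash
python3 - <<'E'
from h import *
p=manip.camera_params('wrist'); s,Rm=st()
im=cv2.imread('pics/w3.png')[:,:,::-1].copy()
out=im.copy()
for x,y,col in((.509,.0128,(255,0,0)),(.509,.0165,(255,0,255))):
  for z in(.156,.130):
    pts=np.array([proj(p,[x+.029*np.cos(t),y+.029*np.sin(t),z]) for t in np.linspace(0,6.28,90)])
    cv2.polylines(out,[np.int32(pts)],True,col,1)
cv2.imwrite('pics/w3c.png',cv2.resize(out[140:300,190:350],None,fx=3.5,fy=3.5)[:,:,::-1])
# where TCP axis projects, at lid height
print(proj(p,[s['ee_pos'][0],s['ee_pos'][1],.156]))
E
```

```text
t1.97 pos [0.5049 0.0174 0.2057] xaxis yaw 2.580 zax [-0.006  0.001 -1.   ] q [-0.05   0.235  1.682  0.     1.23  -2.63 ] F [-0.34 -0.52  0.76] M [ 0.027 -0.012 -0.08 ] e6 -0.004 w 0.0853
[280.79886772 233.02883998]
```

View pics/w3c.png

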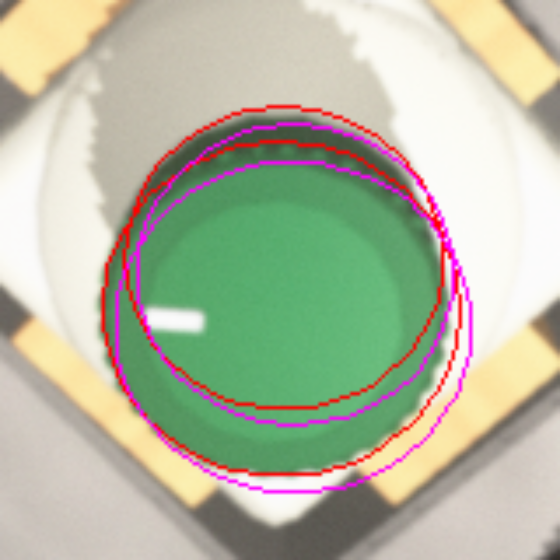

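```bash
python3 -m pendant '{"slide":[[-0.03,0,0.08],[-0.035,-0.007,0.13],[-0.035,-0.007,0.13]],"rotation":[[0,0,0.01],[0,0,0.01],[0,0,0.01]],"grip":[1,1,1]}' ; python3 -c "
from h import *
to([.5095,.0125,.124])"
```

```text
t: 2.22
ee_pos: [0.5114, 0.0121, 0.1808]
ee_rot: [-0.916, -3.003, 0.001]
force: [-0.5, -0.1, -0.5]
gripper_width: 0.0851
t2.22 pos [0.5114 0.0121 0.1808] xaxis yaw 2.550 zax [-0.002  0.    -1.   ] q [-0.059  0.267  1.707  0.     1.17  -2.609] F [-0.53 -0.08 -0.5 ] M [-0.021  0.003 -0.066] e6 0.020 w 0.0851
slide [ 0.008 -0.003  0.284]
```

```bash
python3 -m pendant '{"slide":[[0.008,-0.003,0.08],[0.008,-0.003,0.16],[0.008,-0.003,0.24],[0.008,-0.003,0.28],[0.008,-0.003,0.28]],"rotation":[[0,0,0],[0,0,0],[0,0,0],[0,0,0],[0,0,0]],"grip":[1,1,1,1,1]}' 40; python3 -c "
from h import *
to([.5095,.0125,.124])"
```

```text
t: 2.63
ee_pos: [0.5094, 0.0124, 0.1247]
ee_rot: [-0.916, -3.002, 0.001]
force: [-0.9, 0.9, 0.3]
gripper_width: 0.0853
t2.63 pos [0.5094 0.0124 0.1247] xaxis yaw 2.549 zax [-0.003  0.    -1.   ] q [-0.059  0.328  1.784  0.     1.032 -2.608] F [-0.95  0.89  0.26] M [-0.001 -0.015 -0.002] e6 -0.003 w 0.0853
slide [-0.     0.001  0.004]
```

```bash
python3 -m pendant '{"slide":[[0,0,0],[0,0,0],[0,0,0],[0,0,0],[0,0,0]],"rotation":[[0,0,0],[0,0,0],[0,0,0],[0,0,0],[0,0,0]],"grip":[0.2,0,-0.2,-0.5,-1]}' 45; python3 -c "
from h import *
s,Rm=st()
for n in('side','wrist'):
  im=manip.get_image(n)
  if n=='side': im=cv2.resize(im[130:270,200:360],None,fx=4,fy=4,interpolation=cv2.INTER_CUBIC)
  cv2.imwrite('pics/g_%s.png'%n,im[:,:,::-1])
st()"
```

```text
t: 3.05
ee_pos: [0.5096, 0.0132, 0.1271]
ee_rot: [-0.918, -3.003, -0.002]
force: [-3.8, 2.9, 6.1]
gripper_width: 0.0567
t3.05 pos [0.5096 0.0132 0.1271] xaxis yaw 2.548 zax [-0.001  0.002 -1.   ] q [-5.800e-02  3.240e-01  1.783e+00  2.000e-03  1.036e+00 -2.608e+00] F [-3.8   2.9   6.14] M [ 0.606  0.711 -0.028] e6 -0.006 w 0.0567
t3.15 pos [0.5096 0.0132 0.1271] xaxis yaw 2.548 zax [-0.001  0.002 -1.   ] q [-5.800e-02  3.240e-01  1.783e+00  2.000e-03  1.036e+00 -2.608e+00] F [-4.66  4.12  5.91] M [ 0.527  0.725 -0.085] e6 -0.007 w 0.0567
```

View pics/g_side.png

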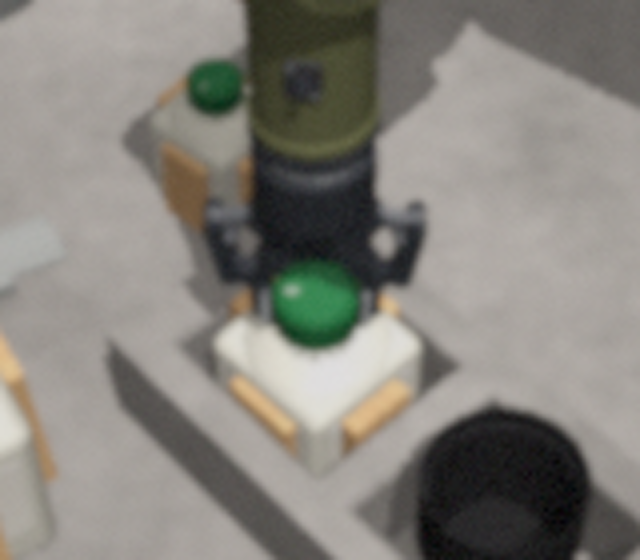

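View pics/g_wrist.png

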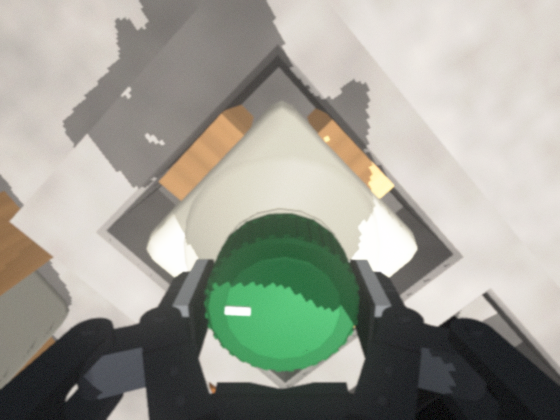

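The lid is held squarely between the pads (opening 56.7 mm), with the mark visible at (237,311). I'll start turning clockwise, which is +z on the tool.

```bash
python3 -m pendant '{"slide":[[0,0,0],[0,0,0],[0,0,0],[0,0,0],[0,0,0]],"rotation":[[0,0,0.02],[0,0,0.04],[0,0,0.06],[0,0,0.08],[0,0,0.1]],"grip":[-1,-1,-1,-1,-1]}' 45; python3 -c "
from h import *
s,Rm=st()"
```

```text
t: 3.57
ee_pos: [0.5097, 0.0131, 0.127]
ee_rot: [-1.38, -2.821, -0.002]
force: [-2.8, 3.1, 5.1]
gripper_width: 0.0568
t3.57 pos [0.5097 0.0131 0.127 ] xaxis yaw 2.231 zax [-0.001  0.002 -1.   ] q [-5.800e-02  3.250e-01  1.783e+00  2.000e-03  1.035e+00 -2.291e+00] F [-2.83  3.08  5.11] M [0.574 0.705 0.204] e6 -0.585 w 0.0568
```

```bash
python3 -m pendant '{"slide":[[0,0,0],[0,0,0],[0,0,0],[0,0,0],[0,0,0]],"rotation":[[0,0,0.02],[0,0,0.04],[0,0,0.06],[0,0,0.08],[0,0,0.1]],"grip":[-1,-1,-1,-1,-1]}' 45; python3 -c "
from h import *
s,Rm=st()"
python3 -m pendant '{"slide":[[0,0,0],[0,0,0],[0,0,0],[0,0,0],[0,0,0]],"rotation":[[0,0,0.02],[0,0,0.04],[0,0,0.06],[0,0,0.08],[0,0,0.1]],"grip":[-1,-1,-1,-1,-1]}' 45; python3 -c "
from h import *
s,Rm=st()"
```

```text
t: 3.98
ee_pos: [0.5097, 0.0131, 0.1268]
ee_rot: [-1.804, -2.57, -0.001]
force: [-3.0, 3.1, 3.7]
gripper_width: 0.0568
t3.98 pos [0.5097 0.0131 0.1268] xaxis yaw 1.917 zax [-0.001  0.002 -1.   ] q [-0.058  0.325  1.783  0.002  1.035 -1.977] F [-3.01  3.12  3.72] M [0.521 0.566 0.193] e6 -0.584 w 0.0568
t: 4.4
ee_pos: [0.5097, 0.013, 0.1267]
ee_rot: [-2.184, -2.256, -0.001]
force: [-2.8, 3.1, 2.7]
gripper_width: 0.0567
t4.40 pos [0.5097 0.013  0.1267] xaxis yaw 1.603 zax [-0.001  0.001 -1.   ] q [-0.058  0.325  1.783  0.002  1.035 -1.662] F [-2.8   3.07  2.74] M [0.477 0.467 0.261] e6 -0.583 w 0.0567
```

```bash
python3 -m pendant '{"slide":[[0,0,0],[0,0,0],[0,0,0],[0,0,0],[0,0,0]],"rotation":[[0,0,0.02],[0,0,0.04],[0,0,0.06],[0,0,0.08],[0,0,0.1]],"grip":[-1,-1,-1,-1,-1]}' 45; python3 -c "
from h import *
s,Rm=st()
im=manip.get_image('wrist'); cv2.imwrite('pics/w5.png',im[:,:,::-1]);st()"
```

```text
t: 4.82
ee_pos: [0.5097, 0.013, 0.1265]
ee_rot: [-2.51, -1.887, 0.0]
force: [-3.4, 4.0, 1.1]
gripper_width: 0.0567
t4.82 pos [0.5097 0.013  0.1265] xaxis yaw 1.289 zax [-0.001  0.001 -1.   ] q [-5.800e-02  3.250e-01  1.783e+00  1.000e-03  1.034e+00 -1.348e+00] F [-3.39  3.96  1.11] M [0.474 0.468 0.169] e6 -0.582 w 0.0567
t4.87 pos [0.5097 0.0129 0.1265] xaxis yaw 1.286 zax [-0.001  0.001 -1.   ] q [-0.058  0.325  1.783  0.002  1.034 -1.345] F [-3.98  4.24  2.26] M [0.573 0.546 0.093] e6 0.175 w 0.0567
```

View pics/w5.png

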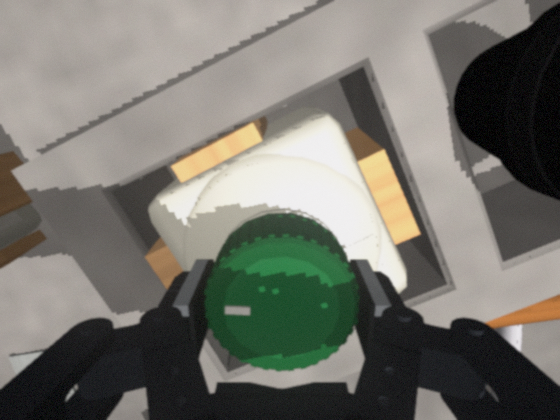

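The mark is still at (237,311), so the grip hasn't slipped. I'll carry on turning, now following the lid down slightly.

```bash
python3 -m pendant '{"slide":[[0,0,0],[0,0,0],[0,0,0],[0,0,0.001],[0,0,0.001]],"rotation":[[0,0,0.02],[0,0,0.04],[0,0,0.06],[0,0,0.08],[0,0,0.1]],"grip":[-1,-1,-1,-1,-1]}' 45; python3 -c "
from h import *
s,Rm=st()"
```

```text
t: 5.28
ee_pos: [0.5097, 0.0129, 0.1262]
ee_rot: [-2.773, -1.473, 0.001]
force: [-4.0, 3.5, 3.6]
gripper_width: 0.0566
t5.28 pos [0.5097 0.0129 0.1262] xaxis yaw 0.976 zax [-0.001  0.001 -1.   ] q [-5.800e-02  3.260e-01  1.783e+00  1.000e-03  1.034e+00 -1.035e+00] F [-4.05  3.51  3.6 ] M [0.527 0.545 0.169] e6 -0.583 w 0.0566
```

```bash
python3 -m pendant '{"slide":[[0,0,0],[0,0,0],[0,0,0],[0,0,0.001],[0,0,0.001]],"rotation":[[0,0,0.02],[0,0,0.04],[0,0,0.06],[0,0,0.08],[0,0,0.1]],"grip":[-1,-1,-1,-1,-1]}' 45; python3 -c "
from h import *
s,Rm=st()"
```

```text
t: 5.7
ee_pos: [0.5096, 0.0128, 0.126]
ee_rot: [-2.97, -1.021, 0.001]
force: [-3.6, 2.9, 4.0]
gripper_width: 0.0568
t5.70 pos [0.5096 0.0128 0.126 ] xaxis yaw 0.662 zax [-0.001  0.001 -1.   ] q [-5.900e-02  3.260e-01  1.784e+00  1.000e-03  1.034e+00 -7.210e-01] F [-3.56  2.92  3.99] M [0.499 0.57  0.231] e6 -0.583 w 0.0568
```

Steady at 0.2 N m after 1.89 rad, so I'll continue one call at a time.

```bash
python3 -m pendant '{"slide":[[0,0,0],[0,0,0],[0,0,0],[0,0,0.001],[0,0,0.001]],"rotation":[[0,0,0.02],[0,0,0.04],[0,0,0.06],[0,0,0.08],[0,0,0.1]],"grip":[-1,-1,-1,-1,-1]}' 45; python3 -c "
from h import *
s,Rm=st()"
```

```text
t: 6.12
ee_pos: [0.5096, 0.0128, 0.1258]
ee_rot: [-3.093, -0.544, 0.002]
force: [-4.6, 2.8, 4.1]
gripper_width: 0.0564
t6.12 pos [0.5096 0.0128 0.1258] xaxis yaw 0.348 zax [-0.001  0.001 -1.   ] q [-5.900e-02  3.260e-01  1.784e+00  1.000e-03  1.033e+00 -4.070e-01] F [-4.56  2.84  4.1 ] M [0.504 0.636 0.178] e6 -0.583 w 0.0564
```

```bash
python3 -m pendant '{"slide":[[0,0,0],[0,0,0],[0,0,0],[0,0,0.001],[0,0,0.001]],"rotation":[[0,0,0.02],[0,0,0.04],[0,0,0.06],[0,0,0.08],[0,0,0.1]],"grip":[-1,-1,-1,-1,-1]}' 45; python3 -c "
from h import *
s,Rm=st()"
```

```text
t: 6.53
ee_pos: [0.5095, 0.0128, 0.1256]
ee_rot: [-3.14, -0.053, 0.002]
force: [-3.4, 3.0, 3.6]
gripper_width: 0.0569
t6.53 pos [0.5095 0.0128 0.1256] xaxis yaw 0.034 zax [-0.002  0.001 -1.   ] q [-5.800e-02  3.260e-01  1.784e+00  1.000e-03  1.033e+00 -9.300e-02] F [-3.36  2.97  3.64] M [0.436 0.63  0.208] e6 -0.582 w 0.0569
```

```bash
python3 -m pendant '{"slide":[[0,0,0],[0,0,0],[0,0,0],[0,0,0.001],[0,0,0.001]],"rotation":[[0,0,0.02],[0,0,0.04],[0,0,0.06],[0,0,0.08],[0,0,0.1]],"grip":[-1,-1,-1,-1,-1]}' 45; python3 -c "
from h import *
s,Rm=st()"
```

```text
t: 6.95
ee_pos: [0.5095, 0.0128, 0.1254]
ee_rot: [-3.11, 0.439, 0.003]
force: [-3.6, 2.5, 3.0]
gripper_width: 0.0565
t6.95 pos [0.5095 0.0128 0.1254] xaxis yaw -0.280 zax [-0.002  0.001 -1.   ] q [-5.900e-02  3.260e-01  1.785e+00  1.000e-03  1.032e+00  2.210e-01] F [-3.63  2.46  2.98] M [0.468 0.666 0.158] e6 -0.582 w 0.0565
```

```bash
python3 -m pendant '{"slide":[[0,0,0],[0,0,0],[0,0,0],[0,0,0.001],[0,0,0.001]],"rotation":[[0,0,0.02],[0,0,0.04],[0,0,0.06],[0,0,0.08],[0,0,0.1]],"grip":[-1,-1,-1,-1,-1]}' 45; python3 -c "
from h import *
s,Rm=st()"
```

```text
t: 7.37
ee_pos: [0.5094, 0.0128, 0.1252]
ee_rot: [-3.003, 0.92, 0.003]
force: [-4.1, 2.7, 3.4]
gripper_width: 0.057
t7.37 pos [0.5094 0.0128 0.1252] xaxis yaw -0.595 zax [-0.002  0.001 -1.   ] q [-5.900e-02  3.270e-01  1.785e+00  1.000e-03  1.032e+00  5.350e-01] F [-4.1   2.7   3.45] M [0.515 0.713 0.23 ] e6 -0.579 w 0.0570
```

```bash
python3 -m pendant '{"slide":[[0,0,0],[0,0,0],[0,0,0],[0,0,0.001],[0,0,0.001]],"rotation":[[0,0,0.02],[0,0,0.04],[0,0,0.06],[0,0,0.08],[0,0,0.1]],"grip":[-1,-1,-1,-1,-1]}' 45; python3 -c "
from h import *
s,Rm=st()"
```

```text
t: 7.78
ee_pos: [0.5092, 0.0128, 0.1251]
ee_rot: [2.823, -1.378, -0.004]
force: [-4.7, 3.5, 4.9]
gripper_width: 0.0572
t7.78 pos [0.5092 0.0128 0.1251] xaxis yaw -0.908 zax [-0.002  0.001 -1.   ] q [-5.900e-02  3.270e-01  1.785e+00  1.000e-03  1.032e+00  8.490e-01] F [-4.68  3.5   4.87] M [0.509 0.67  0.451] e6 -0.347 w 0.0572
```

Resistance has risen to about 0.44 N m, by both Mz and the joint-6 effort corrected for speed. About 0.23 rad remains, so I'll go in small steps.

```bash
python3 -m pendant '{"slide":[[0,0,0],[0,0,0],[0,0,0],[0,0,0],[0,0,0]],"rotation":[[0,0,0.008],[0,0,0.016],[0,0,0.024],[0,0,0.032],[0,0,0.04]],"grip":[-1,-1,-1,-1,-1]}' 45; python3 -c "
from h import *
s,Rm=st();print(s['dq'][5],s['effort'][5]+1.04*s['dq'][5])"
```

```text
t: 8.2
ee_pos: [0.5091, 0.0128, 0.125]
ee_rot: [2.733, -1.549, -0.004]
force: [-5.7, 2.4, 4.4]
gripper_width: 0.0566
t8.20 pos [0.5091 0.0128 0.125 ] xaxis yaw -1.032 zax [-0.002  0.001 -1.   ] q [-5.800e-02  3.270e-01  1.785e+00  1.000e-03  1.032e+00  9.730e-01] F [-5.69  2.4   4.38] M [0.55  0.614 0.508] e6 0.213 w 0.0566
0.2989049467037203 0.5238095553436564
```

```bash
python3 -m pendant '{"slide":[[0,0,0],[0,0,0],[0,0,0],[0,0,0],[0,0,0]],"rotation":[[0,0,0.008],[0,0,0.016],[0,0,0.024],[0,0,0.032],[0,0,0.04]],"grip":[-1,-1,-1,-1,-1]}' 45; python3 -c "
from h import *
s,Rm=st();print(s['dq'][5],s['effort'][5]+1.04*s['dq'][5])
im=manip.get_image('wrist'); cv2.imwrite('pics/w6.png',im[:,:,::-1]);s,_=st();print(s['dq'][5])"
```

```text
t: 8.62
ee_pos: [0.5091, 0.0128, 0.125]
ee_rot: [2.63, -1.717, -0.004]
force: [-4.1, 2.2, 3.6]
gripper_width: 0.0566
t8.62 pos [0.5091 0.0128 0.125 ] xaxis yaw -1.157 zax [-0.002  0.001 -1.   ] q [-5.800e-02  3.270e-01  1.785e+00  1.000e-03  1.032e+00  1.098e+00] F [-4.09  2.21  3.63] M [0.621 0.641 0.654] e6 0.310 w 0.0566
0.2983123690708463 0.6197504661785507
t8.67 pos [0.509  0.0128 0.125 ] xaxis yaw -1.158 zax [-0.002  0.001 -1.   ] q [-5.800e-02  3.270e-01  1.785e+00  1.000e-03  1.032e+00  1.099e+00] F [-4.42  2.41  5.26] M [0.554 0.675 0.57 ] e6 0.643 w 0.0570
-0.05150297826459552
```

View pics/w6.png

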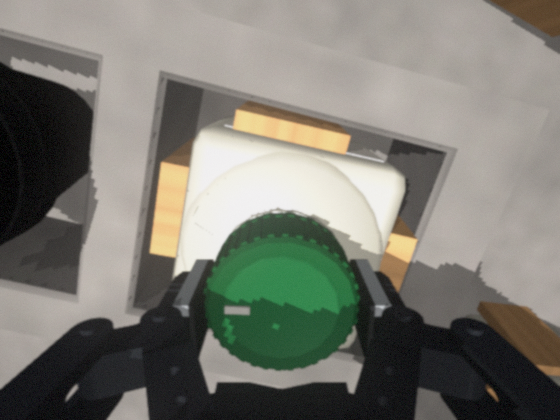

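Torque is about 0.62–0.65 N m at 0.51 rad past contact, and the mark is still at (237,311) with no slip. I'll let go and lift straight up.

```bash
python3 -m pendant '{"slide":[[0,0,0],[0,0,0],[0,0,0],[0,0,0],[0,0,0]],"rotation":[[0,0,0],[0,0,0],[0,0,0],[0,0,0],[0,0,0]],"grip":[1,1,1,1,1]}' 45; python3 -c "
from h import *
s,Rm=st()"
python3 -m pendant '{"slide":[[0,0,0],[0,0,0],[0,0,-0.04],[0,0,-0.12],[0,0,-0.22]],"rotation":[[0,0,0],[0,0,0],[0,0,0],[0,0,0],[0,0,0]],"grip":[1,1,1,1,1]}'; python3 -c "
from h import *
s,Rm=st()"
```

```text
t: 9.08
ee_pos: [0.5112, 0.0119, 0.1244]
ee_rot: [-2.629, 1.72, -0.001]
force: [-0.6, -0.4, 0.4]
gripper_width: 0.0853
t9.08 pos [0.5112 0.0119 0.1244] xaxis yaw -1.159 zax [ 0.001 -0.    -1.   ] q [-0.059  0.329  1.784 -0.     1.028  1.099] F [-0.61 -0.38  0.36] M [ 0.014 -0.029  0.025] e6 -0.003 w 0.0853
t: 9.5
ee_pos: [0.5095, 0.0121, 0.1679]
ee_rot: [2.628, -1.719, -0.005]
force: [0.2, 0.7, -0.4]
gripper_width: 0.0857
t9.50 pos [0.5095 0.0121 0.1679] xaxis yaw -1.159 zax [-0.003  0.    -1.   ] q [-0.059  0.278  1.728 -0.     1.139  1.1  ] F [ 0.16  0.66 -0.43] M [-0.008  0.017 -0.02 ] e6 -0.000 w 0.0857
```

```bash
python3 -m pendant '{"slide":[[0,0,-0.15],[0,0,-0.3],[0,0,-0.45],[0,0,-0.45],[0,0,-0.45]],"rotation":[[0,0,0],[0,0,0],[0,0,0],[0,0,0],[0,0,0]],"grip":[1,1,1,1,1]}'; python3 -c "
from h import *
p=manip.camera_params('wrist')
s,Rm=st();
for n in ('wrist','top','side'):
  im=manip.get_image(n); cv2.imwrite('pics/f_%s.png'%n,im[:,:,::-1])
"
```

```text
t: 9.92
ee_pos: [0.5122, 0.012, 0.2609]
ee_rot: [-2.627, 1.718, -0.008]
force: [-0.2, -0.3, 0.2]
gripper_width: 0.0854
t9.92 pos [0.5122 0.012  0.2609] xaxis yaw -1.159 zax [ 0.006 -0.    -1.   ] q [-0.059  0.193  1.59  -0.     1.353  1.1  ] F [-0.17 -0.26  0.2 ] M [ 0.04  -0.01  -0.003] e6 -0.000 w 0.0854
```

View pics/f_wrist.png

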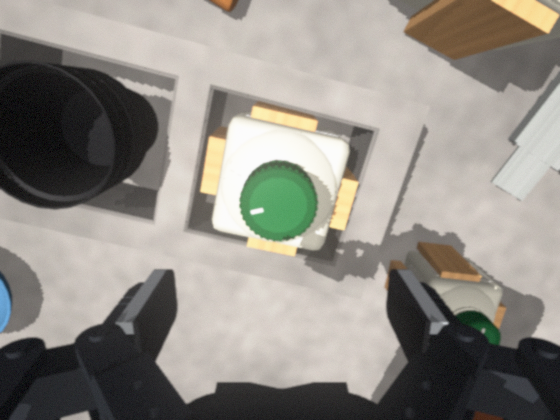

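View pics/f_side.png

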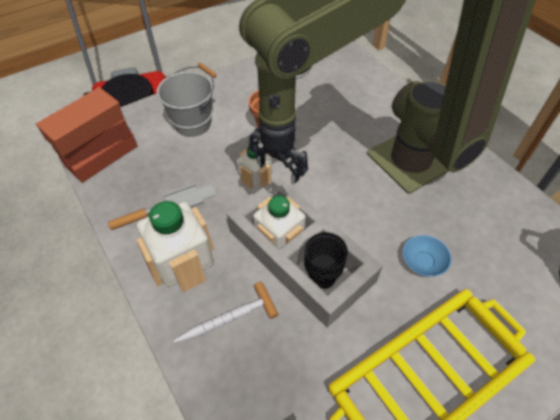

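```bash
python3 - <<'E'
from h import *
p=manip.camera_params('wrist'); st()
c=np.array([.509,.0125]); m=atz(p,257,211.5,.153)[:2]; print("mark yaw now",np.arctan2(*(m-c)[::-1]),"held end",-.68-3.706+2*np.pi)
a=cv2.imread('pics/top0.png');b=cv2.imread('pics/f_top.png')
d=(cv2.absdiff(a,b).max(2)>45).astype(np.uint8)
n,l,s,cc=cv2.connectedComponentsWithStats(d)
print([tuple(x) for x in s[1:] if x[4]>15])
E
```

```text
t10.07 pos [0.5096 0.0121 0.2572] xaxis yaw -1.159 zax [-0.002  0.    -1.   ] q [-0.059  0.197  1.595 -0.     1.352  1.1  ] F [ 0.19  0.   -0.63] M [ 0.006 -0.016 -0.004] e6 -0.000 w 0.0854
mark yaw now 2.370592836669525 held end 1.8971853071795861
[(np.int32(254), np.int32(172), np.int32(62), np.int32(75), np.int32(2163)), (np.int32(334), np.int32(217), np.int32(31), np.int32(28), np.int32(430)), (np.int32(301), np.int32(219), np.int32(6), np.int32(8), np.int32(26)), (np.int32(303), np.int32(221), np.int32(19), np.int32(18), np.int32(129)), (np.int32(368), np.int32(225), np.int32(4), np.int32(9), np.int32(19)), (np.int32(325), np.int32(225), np.int32(98), np.int32(142), np.int32(5062)), (np.int32(249), np.int32(244), np.int32(62), np.int32(89), np.int32(2703)), (np.int32(60), np.int32(286), np.int32(150), np.int32(134), np.int32(4845)), (np.int32(13), np.int32(289), np.int32(47), np.int32(57), np.int32(1231)), (np.int32(153), np.int32(290), np.int32(13), np.int32(9), np.int32(75)), (np.int32(177), np.int32(291), np.int32(74), np.int32(47), np.int32(1305)), (np.int32(245), np.int32(311), np.int32(36), np.int32(29), np.int32(517)), (np.int32(31), np.int32(317), np.int32(66), np.int32(69), np.int32(1510)), (np.int32(180), np.int32(340), np.int32(83), np.int32(80), np.int32(3864)), (np.int32(270), np.int32(343), np.int32(31), np.int32(29), np.int32(356)), (np.int32(307), np.int32(352), np.int32(9), np.int32(7), np.int32(25)), (np.int32(90), np.int32(363), np.int32(54), np.int32(57), np.int32(1973)), (np.int32(272), np.int32(366), np.int32(24), np.int32(18), np.int32(257)), (np.int32(308), np.int32(370), np.int32(61), np.int32(50), np.int32(1406)), (np.int32(77), np.int32(385), np.int32(17), np.int32(9), np.int32(71)), (np.int32(223), np.int32(399), np.int32(70), np.int32(21), np.int32(789)), (np.int32(283), np.int32(400), np.int32(13), np.int32(5), np.int32(35))]
```

View pics/f_top.png

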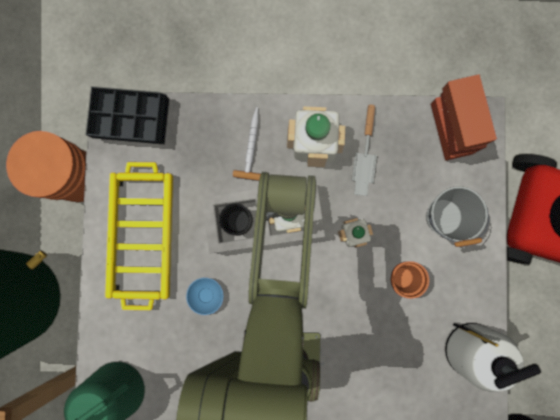

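Nothing else has moved. The lid eased back about 0.47 rad on release, inside the 0.5 rad the task allows. I'm handing it in.

```bash
python3 -c "
from plant import manip
print(manip.hand_in())"
```

```text
the job is handed in; nothing more can be done
None
```

I screwed down the lid of the middle-sized canister (the one in the block), let go and handed the job in at about 10 s of the 64 s allowed. One 45 N grip was enough: I turned it 3.7 rad clockwise. It met the seal at roughly 3.2 rad.

- **Torque:** at the end of the turn, the wrist read 0.65 N m and the joint-6 effort, corrected for speed, gave 0.62. Both are within the 0.4 to 0.85 range. With the arm stopped, the wrist read 0.57, and readings vary more at standstill.
- **Grip:** the white mark stayed at the same pixel throughout, so the lid did not slip in the fingers.
- **After letting go:** the lid sprang back about 0.47 rad, close to the 0.5 rad the task warned of. I did not re-tighten it.
- **Final state:** the open gripper is clear above, with no contact force. In the last pictures everything else is where it was.
- **Disagreement:** the side camera put the lid about 4 mm further left (+y) than the other two cameras. I used the top and wrist views, and the grip closed squarely.

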